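Register a bridge blank in the drilling jig and plug in the chip guard

ROBOT

A 6-joint arm with a two-finger parallel gripper is mounted at the origin on the work surface. World frame = base frame: x ahead of the robot, y to its left, z up, the work surface at z = 0. Lengths are in m, angles in rad, forces in N, time in s.
With the tool pointing down it reaches from about 0.275 to 0.85 m from the base axis. Payload 5.2 kg.
Tool frame: the origin (TCP) lies at the very end of the fingers, on their centre line; the grasp point (between the pads) lies 19 mm behind it; z points along the fingers, x is the direction in which the jaws open and shut, and the axes are right-handed (so a half turn about z gives the same grasp; the last joint's range is limited). The gripper opens to 85 mm and grips with 20 to 120 N. Pads are 22 mm wide; open, the fingers measure 114 mm over their backs; the gripper's body (76 mm by 85 mm) begins 54 mm behind the grasp point. The pads swing forward as they close: fully open they stand 13 mm farther back than shut.
Start: joints at [1.049, 0.259, 1.535, -0, 1.348, -0.203], TCP at [0.172, 0.522, 0.231] pointing down, gripper open.
Joint ranges: [-3.14, 3.14], [-0.91, 2.08], [0.19, 2.58], [-1.22, 4.36], [0.22, 2.71], [-3.12, 3.12]. Speed limits (rad/s): [2.57, 2.57, 3.14, 3.14, 3.14, 3.14].

INTERFACE

Orientations are given as a rotation vector (axis times angle).
In Python, from rig import get_state, read_camera, finish_job gives the robot as it stands.
- The arm moves only by the shell command python3 -m jog 'ROWS' [OPENING] [FORCE]. ROWS is JSON, a list of rows, each a list of 4 numbers: the shift along the tool's x, y, z in units of 40 mm (1.0 is 40 mm), then the turn about the tool's z in units of 0.15 rad (1.0 is 0.15 rad). In form: [[tx, ty, tz, yaw], ...]. A call has 1 to 12 rows; each row shifts and turns the commanded pose from where the row before left it, along the tool's axes as they then stand; what a row does not reach is not made up. A row lasts 1/10 s, in which the tool goes at most 50 mm and 8.59 degrees, less where a joint would pass 70% of its speed; a pose out of reach is approached as far as the arm can. A call with a number of a shift or a turn outside -1 to 1 is refused whole. A call with a gripper value outside its range is refused whole. OPENING is the closure, from 0 (fully open) to 1 (shut), set as the call begins (- or left out, the last holds). The fingers move at their own pace and stop on an object; FORCE is the grip in N (left out, the last holds). Time passes only in rows, so rows that do not move let the fingers close. It gives the time, the measured TCP pose, the force and the opening at its end, in the units of the state.
- get_state(): the state, without advancing time (a new reading comes with each control period).
- read_camera(name): name is "scene" or "top" or "wrist"; returns a dict with "frame" (400x640x3 uint8, red, green, blue), "K" (3x3 intrinsics, pixels), "position" and "rotation" of the camera in the world; the wrist camera has in their place "mount" (4x4, takes a point from camera to tool coordinates, whose origin is the TCP and whose axes are the tool frame's). Camera axes: x right, y down, z forward; pixel columns grow to the right and rows downward; lengths in m; the calibration is good to about 2 mm. A picture is of the moment at which its call begins: read the wrist's pose just before it. There is no depth.
- finish_job(): hands the job in, once; it reports no verdict.
The state is a dict: "time": time; "joint_positions": joint angles; "qd": joint speeds; "tau": joint torques, N m; "position": TCP position; "tool_rot": TCP orientation; "wrist_force": force on the tool from outside, world axes, zero at the start; "wrist_torque": the same for the moment, N m; "finger_gap": finger opening in m.
Only numpy, scipy, OpenCV 4.12 (cv2) and the standard library are available. Lean on these libraries where they do the work, as an engineer would, in place of code of your own. Each camera call takes 0.05 s, during which the arm holds its last target. There are 200 camera calls.

TASK

Slide the dark wooden guitar-bridge blank across the drilling jig's plate, without lifting it, until its long edge sits against both back stops and its end against the end stop. Then pull the chip guard out of its wooden holder and push its steel tongue straight down into the slot of the grey interlock switch, fully home, so that the jig is ready to drill. Leave the blank registered and everything else on the bench where it is, and do not let the guard tip over.

Things in the scene. Friction and masses are not known exactly. Their poses are not given: they have to be found in the camera images.
- jig: fixed drilling jig, an aluminium plate 200 (x) x 260 (y) x 18 mm. Origin: centre of its underside, on the bench. Dark steel stops rise 15 mm above it: two back stops on its +x side (away from the robot), faces at x = +62 mm, each 30 mm wide, centred at y = -35 and +55 mm; one end stop at its +y end, face at y = +115 mm, x from 25 to 55 mm. Turned by up to 0.2 rad.
- nest (a point): where the blank's centre is when it is registered against all three stops: at (40, 30, 27) mm in the jig's frame, axes as the jig's
- blank_center (a point): centre of the loose blank, a plain dark wooden bar 44 (x) x 170 (y) x 18 (z) mm lying flat on the jig's plate, its x axis roughly along the jig's x (turned by up to 0.2 rad from it)
- blank: the same blank; origin at the centre of its underside. About 0.12 kg, slides freely. It starts 35 to 65 mm short of the back stops and 25 to 50 mm short of the end stop
- guard_grip (a point): centre of the black handle on top of the loose chip guard: a block 70 (x) x 20 (y) x 32 (z) mm, to be gripped across its y. z up; the guard is the same either way round. 104 mm above the tip of the tongue
- guard: the same guard, about 0.25 kg; origin at the middle of its tongue's tip, z up. Flat steel tongue 32 (x) x 5 (y) mm, 32 mm long; above it an upright aluminium panel 100 (x) x 6 (y) mm, 60 mm high, on a flat foot flange 100 x 34 x 6 mm, with the handle on its top. It starts upright, tongue in the holder's slot, flange on the holder's top
- holder_slot (a point): centre of the mouth of the slot on top of the fixed pale wooden holder (block 90 x 60 mm, 60 mm high, foot 130 x 80 mm); slot 37 (x) x 10 (y) mm, 38 mm deep. It stands left or right of the jig; same flared mouth as the switch's
- switch_slot (a point): centre of the mouth of the slot on top of the fixed grey interlock switch (box 90 x 60 mm, 60 mm high, cable gland at its +x end), on the other side of the jig from the holder; x along the slot, z up. Slot 36 (x) x 9 (y) mm, 38 mm deep, its mouth flared 6 mm all round over the top 12 mm. Fully home, the guard's flange rests on the box and the handle's centre is 72 mm above this point
- screwdriver: screwdriver with a black handle, 180 mm long, lying between the robot and the jig; origin near its middle (leave alone)
- tape_roll: roll of paper tape, 90 mm across, 24 mm high, lying flat between the robot and the jig (leave alone)
- glue: white glue bottle with an orange cap, 60 mm wide, 160 mm tall, at the back of the bench (leave alone)
- paint_can: paint can, 100 mm wide, 120 mm tall, at the back left of the bench (leave alone)
- jar: glass jar with a steel lid, 70 mm wide, 90 mm tall, left of the jig (leave alone)
- hammer: hammer, 280 mm long, lying to the right of the jig (leave alone)
- offcut: pale wood offcut, 50 x 140 x 25 mm, lying behind the jig (leave alone)

How it is judged:
By the outcome, as a careful person would: the job done as asked, in the order asked, and still so for the second after the job is handed in, with the robot touching nothing.
It also fails if it takes over 72 s, if anything falls off the work surface, if the arm or the gripper's body presses on something with over 40 N, if the wrist force passes 120 N, or if a joint passes its speed limit or range.

## Working session

There is one attempt and no reset: what is moved stays moved. The work goes in short steps, Python scripts to look and compute and a shell command to move; the robot and the scene stay as the last step left them, time stands still between calls to the robot, and variables do not carry over. Pictures are saved under pics/ and viewed, about 8 in all and at most 12, crops included, and the job is handed in when it is done.

```bash
ls; mkdir -p pics
cat > h.py <<'E'
import numpy as np, cv2
from rig import get_state, read_camera
from scipy.spatial.transform import Rotation as R
def cam(name):
    s=get_state(); c=read_camera(name)
    if name=="wrist":
        T=np.eye(4);T[:3,:3]=R.from_rotvec(s["tool_rot"]).as_matrix();T[:3,3]=s["position"]
        T=T@np.array(c["mount"]); c["position"]=T[:3,3]; c["rotation"]=T[:3,:3]
    return c
def rot(c):
    r=np.array(c["rotation"],float)
    return r if r.shape==(3,3) else R.from_rotvec(r).as_matrix()
def ray(c,uv,z):
    d=rot(c)@np.linalg.inv(np.array(c["K"]))@np.array([uv[0],uv[1],1.]); p=np.array(c["position"],float)
    return p+d*(z-p[2])/d[2]
def proj(c,X):
    q=np.array(c["K"])@(rot(c).T@(np.array(X)-np.array(c["position"]))); return q[:2]/q[2]
def save(c,f): cv2.imwrite(f,c["frame"][:,:,::-1])
E
python3 - <<'E'
from h import *
import pickle
for n in("top","scene"):
    c=cam(n); save(c,f"pics/{n}0.png"); pickle.dump(c,open(n+"0.pkl","wb")); print(n,c["K"],c["position"],c["rotation"])
print(get_state())
E
```

```text
pics
top [[391.64964776   0.         322.66627737]
 [  0.         391.64964776 201.66737129]
 [  0.           0.           1.        ]] [ 0.47221428 -0.02541947  1.09735132] [-2.17135901  2.15621871 -0.05556313]
scene [[505.61494574   0.         311.13266703]
 [  0.         505.61494574 199.9509176 ]
 [  0.           0.           1.        ]] [ 1.27089353 -0.28773242  1.25424452] [-2.19600196 -1.43306144  0.44597905]
{'time': 0.1, 'joint_positions': array([ 1.04920523e+00,  2.59316998e-01,  1.53596519e+00, -3.49759956e-05,
        1.34801848e+00, -2.02808235e-01]), 'qd': array([ 0.00013062, -0.00181661, -0.00510661, -0.00190852, -0.00095615,
       -0.00082172]), 'tau': array([ 3.11915195e-03, -4.46969569e+01, -2.91244644e+01, -1.52519819e-04,
        6.28472524e-03,  2.22087982e-05]), 'position': array([0.17212689, 0.52186913, 0.230536  ]), 'tool_rot': array([ 2.54526245e+00,  1.84028135e+00, -2.42369082e-03]), 'wrist_force': array([ 0.87650005,  0.16765174, -0.80274517]), 'wrist_torque': array([ 0.03783751, -0.01425679, -0.01686821]), 'finger_gap': 0.08501783909242257}
```

View pics/top0.png

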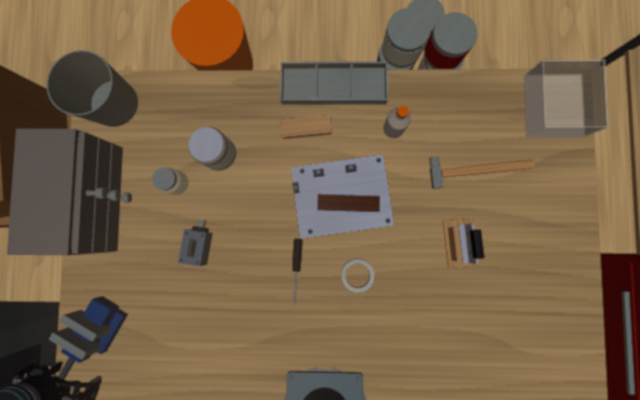

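View pics/scene0.png

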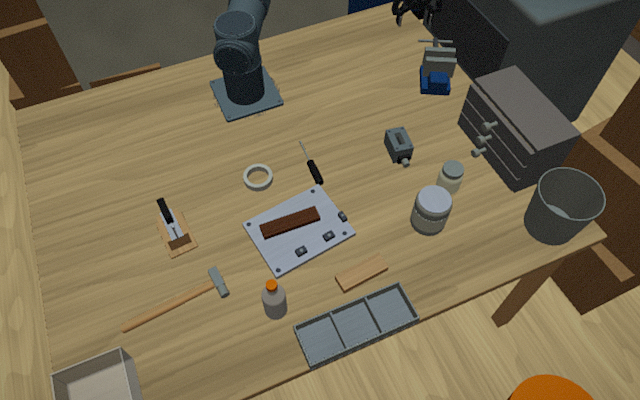

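The top view shows the jig plate around (342,197), blank at (348,203), back stops at (318,172) and (350,168), and end stop at (296,187). The switch is at (195,245) and the holder with guard at (460,242). The scene view agrees. Next I measure by masks.

Run:
```python
from h import *
import pickle
c=pickle.load(open("top0.pkl","rb"));f=c["frame"];hsv=cv2.cvtColor(f,cv2.COLOR_RGB2HSV)
for n,p in dict(plate=(310,220),blank=(348,203),wood=(420,200),sw=(192,255),slot=(195,245),stop=(318,172),handle=(477,243),panel=(466,243),hold=(450,225)).items(): print(n,f[p[1],p[0]],hsv[p[1],p[0]])
a=f.astype(int)
def big(m,box):
    M=np.zeros_like(m,np.uint8);x0,y0,x1,y1=box;M[y0:y1,x0:x1]=m[y0:y1,x0:x1]
    cs,_=cv2.findContours(M,cv2.RETR_EXTERNAL,cv2.CHAIN_APPROX_NONE)
    return max(cs,key=cv2.contourArea)
def rect(name,m,box,z):
    k=big(m.astype(np.uint8)*255,box)[:,0,:].astype(float)
    P=np.array([ray(c,q,z)[:2] for q in k],np.float32)
    (ctr,wh,ang)=cv2.minAreaRect(P); print(name,np.round(ctr,4),np.round(wh,4),ang)
pl=(a[:,:,2]>a[:,:,0]-5)
rect("plate",pl,(270,140,410,250),.018)
rect("blank",(a[:,:,0]<110)&(a[:,:,0]>a[:,:,2]+15),(310,185,385,220),.036)
rect("switch",pl,(170,215,225,275),.06)
rect("handle",a.sum(2)<120,(465,220,490,270),.18)
for n,p in dict(back1=(318,172),back2=(350,168),end=(296,187)).items(): print(n,ray(c,p,.033))
z=np.hstack([cv2.resize(f[215:275,170:235],None,fx=6,fy=6,interpolation=2),cv2.resize(f[215:275,435:495],None,fx=6,fy=6,interpolation=2)])
cv2.imwrite("pics/z1.png",z[:,:,::-1])
```

```text
plate [129 131 143] [116  25 143]
blank [61 36 27] [  8 142  61]
wood [133 109  76] [ 17 109 133]
sw [58 54 48] [18 44 58]
slot [61 58 55] [15 25 61]
stop [92 94 97] [108  13  97]
handle [28 25 25] [ 0 27 28]
panel [104 104 113] [120  20 113]
hold [138 105  71] [ 15 124 138]
plate [ 0.5787 -0.0426] [0.1968 0.2568] 8.328047752380371
blank [ 0.5581 -0.06  ] [0.1636 0.0399] 88.64971923828125
switch [0.4359 0.3538] [0.0592 0.089 ] 80.93672180175781
handle [ 0.4538 -0.35  ] [0.0639 0.025 ] 5.671462059020996
back1 [0.64230743 0.02213955 0.033     ]
back2 [ 0.65367168 -0.06557734  0.033     ]
end [0.60056417 0.08214748 0.033     ]
```

View pics/z1.png

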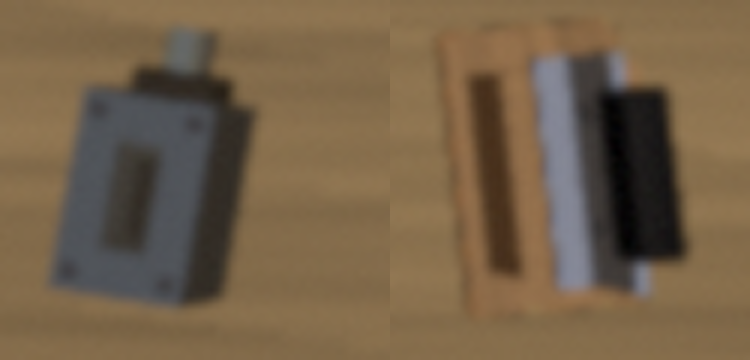

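```bash
cat > go.py <<'E'
import sys; from h import *
# usage: go.py x y z heading_deg -> remaining shift in tool units (after current heading) and yaw units
x,y,z,hd=map(float,sys.argv[1:5]); s=get_state(); M=R.from_rotvec(s["tool_rot"]).as_matrix()
h=np.arctan2(M[1,0],M[0,0]); d=(h-np.radians(hd)+np.pi)%(2*np.pi)-np.pi
D=np.array([x,y,z])-s["position"]
M2=M@R.from_rotvec([0,0,d]).as_matrix()
print("t",round(s["time"],2),"pos",s["position"].round(4),"head",round(np.degrees(h),2),"j6",s["joint_positions"][5].round(2),"F",s["wrist_force"].round(1),"gap",round(s["finger_gap"],4))
print("tilt",M[:,2].round(4),"yaw first",round(d/.15,3),"then shift",(M2.T@D/.04).round(3)," or shift now",(M.T@D/.04).round(3))
E
python3 -m jog '[[0,0,0,1],[0,0,0,1],[0,0,0,1],[0,0,0,1],[0,0,0,1],[0,0,0,1],[0,0,0,1],[0,0,0,1],[0,0,0,0.5]]' 0 40
python3 go.py 0.5577 -0.077 0.2 -1.4
```

```text
time: 1.0
position: [0.1722, 0.522, 0.2308]
tool_rot: [3.14, -0.044, -0.001]
wrist_force: [-0.5, 0.2, -0.1]
finger_gap: 0.0855
t 1.0 pos [0.1722 0.522  0.2308] head -1.62 j6 1.08 F [-0.5  0.2 -0.1] gap 0.0855
tilt [-6.e-04 -9.e-04 -1.e+00] yaw first -0.025 then shift [10.002 14.735  0.779]  or shift now [10.057 14.697  0.779]
```

```bash
python3 -m jog '[[0.5,0.7,0,0],[0.5,0.7,0,0],[0.5,0.7,0,0],[0.5,0.7,0,0],[0.5,0.7,0,0],[0.5,0.7,0,0],[0.5,0.7,0,0],[0.5,0.7,0,0],[0.5,0.7,0,0],[0.5,0.7,0,0],[0.5,0.7,0,0],[0.5,0.7,0,0]]'
python3 -m jog '[[0.5,0.8,0.1,0],[0.5,0.8,0.1,0],[0.5,0.8,0.1,0],[0.5,0.8,0.1,0],[0.5,0.8,0.1,0],[0.5,0.8,0.1,0],[0.5,0.8,0.1,0],[0.5,0.6,0.1,0],[0,0,0,0],[0,0,0,0],[0,0,0,0]]'
python3 go.py 0.5577 -0.077 0.2 -1.4
python3 - <<'E'
from h import *
import pickle
c=cam("wrist"); save(c,"pics/w1.png"); pickle.dump(c,open("w1.pkl","wb"));print(c["position"])
E
```

```text
time: 2.2
position: [0.4049, 0.1796, 0.2311]
tool_rot: [3.141, -0.036, -0.001]
wrist_force: [0.3, 0.7, -0.0]
finger_gap: 0.0856
time: 3.3
position: [0.5581, -0.0699, 0.1991]
tool_rot: [-3.141, 0.035, 0.002]
wrist_force: [-0.1, 0.2, -0.2]
finger_gap: 0.0855
t 3.3 pos [ 0.5581 -0.0699  0.1991] head -1.29 j6 -0.3 F [-0.1  0.2 -0.2] gap 0.0855
tilt [-1.1e-03  6.0e-04 -1.0e+00] yaw first 0.012 then shift [-0.006  0.177 -0.023]  or shift now [-0.006  0.177 -0.023]
[ 0.55801244 -0.00352119  0.34060215]
```

View pics/w1.png

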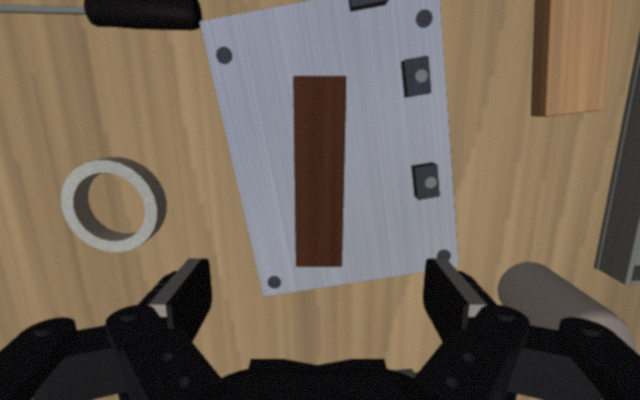

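The wrist view shows the blank at (293–346, 76–267), back stops at about (416,76) and (426,181), the end stop at (367,3), and the plate corners.

Run:
```python
from h import *
import pickle
c=pickle.load(open("w1.pkl","rb"));f=c["frame"];a=f.astype(int)
m=((a[:,:,0]<120)&(a[:,:,0]>a[:,:,2]+15)).astype(np.uint8)*255; M=np.zeros_like(m);M[60:280,270:370]=m[60:280,270:370]
cs,_=cv2.findContours(M,0,1);k=max(cs,key=cv2.contourArea)[:,0,:]
P=np.array([ray(c,q,.036)[:2] for q in k],np.float32);r=cv2.minAreaRect(P);print("blank",r)
s=(a.max(2)<75)&(a.max(2)-a.min(2)<25)
M=np.zeros_like(m);M[40:215,385:450]=s[40:215,385:450]*255
cs,_=cv2.findContours(M,0,1)
for k in cs:
    if cv2.contourArea(k)>150: print("stop px",cv2.boundingRect(k)," base pts",[ray(c,q,.033)[:2].round(4) for q in cv2.boxPoints(cv2.minAreaRect(k))])
# left edge of the plate (jig -x) & bottom edge & right edge by brightness
g=((a[:,:,2]>a[:,:,0]-5)&(a[:,:,2]>90))
L=np.array([ray(c,(np.where(g[v,180:480])[0][0]+180-.5,v),.018)[:2] for v in range(60,270,3)])
Rr=np.array([ray(c,(np.where(g[v,180:462])[0][-1]+180+.5,v),.018)[:2] for v in range(20,240,3)])
B=np.array([ray(c,(u,np.where(g[:300,u])[0][-1]+.5),.018)[:2] for u in range(290,420,3)])
out=[]
for n,E in(("L",L),("R",Rr),("B",B)):
    vx,vy,x,y=cv2.fitLine(E.astype(np.float32),cv2.DIST_HUBER,0,.01,.01).ravel(); print(n,np.degrees(np.arctan2(vy,vx)),x,y); out.append((vx,vy,x,y))
def x(a,b):
    t=np.linalg.solve(np.array([[a[0],-b[0]],[a[1],-b[1]]]),[b[2]-a[2],b[3]-a[3]]);return np.array([a[2]+t[0]*a[0],a[3]+t[0]*a[1]])
p=x(out[0],out[2]);q=x(out[1],out[2]);print("corners",p,q,np.linalg.norm(p-q))
th=np.arctan2(*(q-p)[::-1]);th2=np.radians(np.mean([np.degrees(np.arctan2(o[1],o[0]))%180-90 for o in out[:2]]));print("yaws",np.degrees([th,th2]))
Rm=np.array([[np.cos(th2),-np.sin(th2)],[np.sin(th2),np.cos(th2)]])
J=(p+q)/2+Rm@[0,.13];N=J+Rm@[.04,.03];print("jig",J,"nest",N,"blank in jig",Rm.T@(np.array(r[0])-J))
```

```text
blank ((0.558235764503479, -0.06044942885637283), (0.16577760875225067, 0.04191720858216286), 88.58851623535156)
stop px (412, 163, 27, 36)  base pts [array([ 0.6394, -0.0513]), array([ 0.6604, -0.0499]), array([ 0.6651, -0.0805]), array([ 0.6436, -0.0821])]
stop px (402, 57, 28, 40)  base pts [array([0.6268, 0.0348]), array([0.6478, 0.0362]), array([0.6525, 0.0074]), array([0.6309, 0.0059])]
L -81.74838 0.47996408 -0.051427078
R -81.79817 0.67501193 -0.025623366
B 8.415082 0.5914629 -0.17038728
corners [ 0.4991954  -0.18403699] [ 0.6936975  -0.15526308] 0.19661894
yaws [8.415085 8.226723]
jig [ 0.57784468 -0.04098778] nest [ 0.61314035 -0.00557287] blank in jig [-0.02219191 -0.01645553]
```

```bash
python3 -m jog '[[0,0.2,0.4,0],[0,0,0.6,0],[0,0,0.6,0],[0,0,0.6,0],[0,0,0.6,0],[0,0,0.6,0],[0,0,0.4,0],[0,0,0.3,0],[0,0,0.2,0],[0,0,0.1,0],[0,0,0,0],[0,0,0,0]]'
python3 go.py 0.5578 -0.0784 0.022 -1.4
python3 -m jog '[[0,0,0,0],[0,0,0,0],[0,0,0,0],[0,0,0,0],[0,0,0,0],[0,0,0,0],[0,0,0,0],[0,0,0,0],[0,0,0,0],[0,0,0,0]]' 0.6 20
python3 go.py 0.5578 -0.0784 0.022 -1.4
```

```text
time: 4.55
position: [0.5592, -0.0789, 0.024]
tool_rot: [3.141, -0.036, 0.002]
wrist_force: [0.2, -0.3, -0.3]
finger_gap: 0.0851
t 4.55 pos [ 0.5592 -0.0789  0.024 ] head -1.31 j6 -0.31 F [ 0.2 -0.3 -0.3] gap 0.0851
tilt [ 1.2e-03 -4.0e-04 -1.0e+00] yaw first 0.01 then shift [-0.035 -0.011  0.05 ]  or shift now [-0.035 -0.011  0.05 ]
time: 5.55
position: [0.559, -0.0789, 0.0238]
tool_rot: [3.141, -0.036, 0.001]
wrist_force: [-0.7, -0.6, 5.0]
finger_gap: 0.0432
t 5.55 pos [ 0.559  -0.0789  0.0238] head -1.32 j6 -0.31 F [-0.7 -0.6  5. ] gap 0.0432
tilt [ 8.e-04 -3.e-04 -1.e+00] yaw first 0.01 then shift [-0.029 -0.012  0.044]  or shift now [-0.029 -0.012  0.044]
```

```bash
python3 -m jog '[[0,0,0,-0.3],[0,0,0,-0.4],[0,0,0,-0.41],[0,0,0,0],[0,0,0,0]]'
python3 go.py 0.6125 -0.0285 0.0238 8.25
```

```text
time: 6.05
position: [0.5592, -0.0789, 0.0238]
tool_rot: [3.133, 0.223, 0.002]
wrist_force: [0.3, 0.5, 5.9]
finger_gap: 0.0438
t 6.05 pos [ 0.5592 -0.0789  0.0238] head 8.15 j6 -0.48 F [0.3 0.5 5.9] gap 0.0438
tilt [ 1.2e-03 -5.0e-04 -1.0e+00] yaw first -0.011 then shift [ 1.499e+00 -1.056e+00  1.000e-03]  or shift now [ 1.498e+00 -1.059e+00  1.000e-03]
```

```bash
python3 -m jog '[[0.1,-0.1,0,0],[0.2,-0.15,0,0],[0.2,-0.15,0,0],[0.2,-0.15,0,0],[0.2,-0.15,0,0],[0.2,-0.15,0,0],[0.2,-0.1,0,0],[0.2,-0.1,0,0],[0,0,0,0],[0,0,0,0],[0,0,0,0]]'
python3 go.py 0.6162 -0.0243 0.0238 8.25
python3 - <<'E'
from h import *
c=cam("wrist"); save(c,"pics/w2.png")
E
```

```text
time: 7.15
position: [0.613, -0.0284, 0.0238]
tool_rot: [3.134, 0.223, 0.004]
wrist_force: [2.8, 1.8, 5.4]
finger_gap: 0.0434
t 7.15 pos [ 0.613  -0.0284  0.0238] head 8.16 j6 -0.37 F [2.8 1.8 5.4] gap 0.0434
tilt [ 2.3e-03  1.0e-04 -1.0e+00] yaw first -0.011 then shift [ 0.093 -0.089  0.   ]  or shift now [ 0.093 -0.09   0.   ]
```

View pics/w2.png

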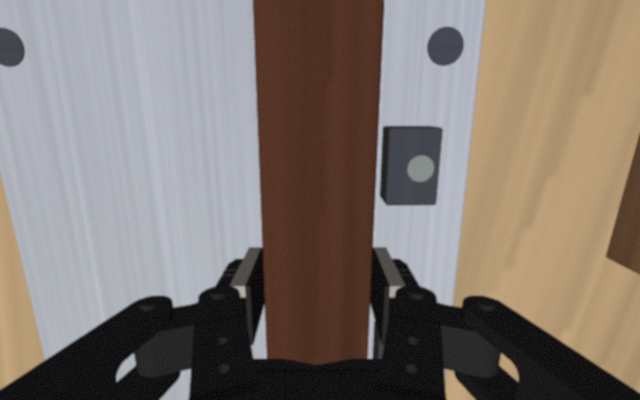

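The blank is held and square to the jig, and its +x edge is just short of the back stop at (383,165). Next I press gently.

```bash
python3 -m jog '[[0.05,0,0,0],[0.05,0,0,0],[0.05,0,0,0],[0,0,0,0],[0,0,0,0]]'
python3 go.py 0.6162 -0.0243 0.0238 8.25
python3 -m jog '[[0,-0.05,0,0],[0,-0.05,0,0],[0,-0.05,0,0],[0,0,0,0],[0,0,0,0]]'
python3 go.py 0.6162 -0.0243 0.0238 8.25
```

```text
time: 7.7
position: [0.6162, -0.0281, 0.0238]
tool_rot: [3.133, 0.225, -0.005]
wrist_force: [-6.0, 0.0, 11.8]
finger_gap: 0.0432
t 7.7 pos [ 0.6162 -0.0281  0.0238] head 8.22 j6 -0.37 F [-6.   0.  11.8] gap 0.0432
tilt [-3.2e-03 -4.0e-04 -1.0e+00] yaw first -0.004 then shift [ 0.013 -0.093 -0.   ]  or shift now [ 0.013 -0.093 -0.   ]
time: 8.2
position: [0.6172, -0.0254, 0.0238]
tool_rot: [3.129, 0.225, 0.0]
wrist_force: [-1.8, -10.2, 5.8]
finger_gap: 0.0434
t 8.2 pos [ 0.6172 -0.0254  0.0238] head 8.21 j6 -0.36 F [ -1.8 -10.2   5.8] gap 0.0434
tilt [ 4.0e-04 -4.9e-03 -1.0e+00] yaw first -0.004 then shift [-0.021 -0.03  -0.001]  or shift now [-0.021 -0.03  -0.001]
```

```bash
python3 -m jog '[[0.05,-0.02,0,0],[0.05,-0.02,0,0],[0.04,-0.02,0,0],[0,0,0,0],[0,0,0,0]]'
python3 go.py 0.6162 -0.0243 0.0238 8.25
python3 -m jog '[[0,-0.05,0,0],[0,-0.04,0,0],[0,0,0,0],[0,0,0,0]]'
python3 go.py 0.6162 -0.0243 0.0238 8.25
```

```text
time: 8.7
position: [0.6174, -0.0252, 0.0235]
tool_rot: [3.125, 0.227, -0.017]
wrist_force: [-15.2, -22.6, 14.6]
finger_gap: 0.0435
t 8.7 pos [ 0.6174 -0.0252  0.0235] head 8.31 j6 -0.35 F [-15.2 -22.6  14.6] gap 0.0435
tilt [-0.0102 -0.0089 -0.9999] yaw first 0.007 then shift [-0.026 -0.027 -0.007]  or shift now [-0.026 -0.027 -0.007]
time: 9.1
position: [0.6168, -0.0207, 0.0225]
tool_rot: [3.127, 0.226, -0.017]
wrist_force: [-13.1, -20.7, 9.2]
finger_gap: 0.0436
t 9.1 pos [ 0.6168 -0.0207  0.0225] head 8.26 j6 -0.35 F [-13.1 -20.7   9.2] gap 0.0436
tilt [-0.0104 -0.0072 -0.9999] yaw first 0.001 then shift [-0.028  0.086 -0.031]  or shift now [-0.028  0.086 -0.031]
```

```bash
python3 -m jog '[[0,0,0,0],[0,0,0,0],[0,0,0,0],[0,0,0,0],[0,0,0,0],[0,0,0,0]]' 0.25
python3 -m jog '[[0,0,-0.2,0],[0,0,-0.5,0],[0,0,-0.8,0],[0,0,-0.8,0],[0,0,-0.8,0],[0,0,-0.8,0],[0,0,-0.6,0],[-0.5,0.5,0,0],[-0.5,0.5,0,0],[0,0,0,0],[0,0,0,0],[0,0,0,0]]'
python3 go.py 0.5577 -0.07 0.199 8.25
python3 - <<'E'
from h import *
import pickle
c=cam("wrist"); save(c,"pics/w3.png"); pickle.dump(c,open("w3.pkl","wb"))
E
```

```text
time: 9.7
position: [0.6218, -0.0147, 0.0232]
tool_rot: [-3.133, -0.226, 0.0]
wrist_force: [-0.0, 0.3, -0.3]
finger_gap: 0.0642
time: 10.9
position: [0.5883, -0.0599, 0.2036]
tool_rot: [-3.133, -0.225, -0.001]
wrist_force: [0.3, -0.1, -0.2]
finger_gap: 0.0639
t 10.9 pos [ 0.5883 -0.0599  0.2036] head 8.23 j6 -0.43 F [ 0.3 -0.1 -0.2] gap 0.0639
tilt [ 7.e-04  3.e-04 -1.e+00] yaw first -0.002 then shift [-0.794  0.141  0.115]  or shift now [-0.794  0.141  0.115]
```

View pics/w3.png

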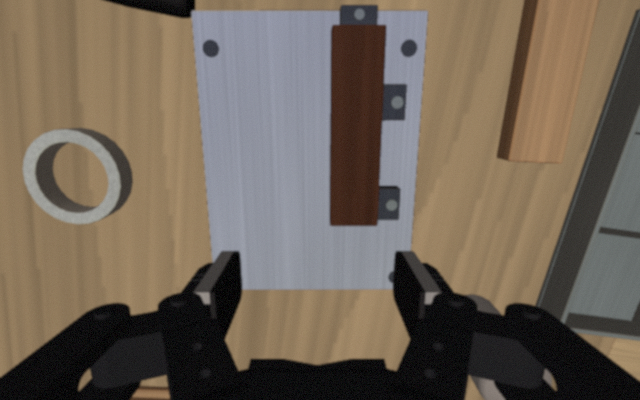

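The blank now sits against the end stop (359,25) and both back stops (382,100) and (378,203). I check numerically for slits and the yaw.

```bash
python3 - <<'E'
from h import *
import pickle
c=pickle.load(open("w3.pkl","rb"));f=c["frame"];a=f.astype(int)
m=((a[:,:,0]<120)&(a[:,:,0]>a[:,:,2]+15)).astype(np.uint8)*255; M=np.zeros_like(m);M[15:245,315:395]=m[15:245,315:395]
cs,_=cv2.findContours(M,0,1);k=max(cs,key=cv2.contourArea)[:,0,:]
P=np.array([ray(c,q,.036)[:2] for q in k],np.float32);r=cv2.minAreaRect(P);print("blank",r)
for v in (100,203): print(f[v,372:392].sum(1))
print(f[18:34,358].sum(1))
E
python3 go.py 0.4533 -0.365 0.3 -84.3
```

```text
blank ((0.6133240461349487, -0.007112354040145874), (0.042973607778549194, 0.16678430140018463), 8.683527946472168)
[142 118 129 129 136 143 122 136 124 122 136 147 166 154 175 173 172 169
 195 242]
[124 133 124 137 139 141 168 163 177 175 175 167 176 198 250 303 327 333
 341 334]
[328 269 211 186 180 178 168 140 134 131 127 123 119 132 131 112]
t 10.95 pos [ 0.5883 -0.0597  0.2035] head 8.26 j6 -0.43 F [-0.  -0.  -0.2] gap 0.064
tilt [ 4.e-04  3.e-04 -1.e+00] yaw first 10.77 then shift [ 7.258  4.116 -2.417]  or shift now [-4.436  7.067 -2.417]
```

```bash
python3 -m jog '[[-0.3,0.6,-0.6,0],[-0.4,0.6,-0.6,0],[-0.4,0.6,-0.6,0],[-0.4,0.6,-0.6,0],[-0.4,0.6,0,0],[-0.4,0.6,0,0],[-0.4,0.6,0,0],[-0.4,0.6,0,0],[-0.4,0.6,0,0],[-0.4,0.6,0,0],[-0.4,0.6,0,0],[-0.1,0.4,0,0]]' 0
python3 -m jog '[[0,0,0,1],[0,0,0,1],[0,0,0,1],[0,0,0,1],[0,0,0,1],[0,0,0,1],[0,0,0,1],[0,0,0,1],[0,0,0,1],[0,0,0,1],[0,0,0,0.8],[0,0,0,0]]'
python3 -m jog '[[0,0,0,0]]'
python3 go.py 0.4533 -0.365 0.3 -84.3
python3 - <<'E'
from h import *
import pickle
c=cam("wrist"); save(c,"pics/w4.png"); pickle.dump(c,open("w4.pkl","wb"));print(c["position"])
E
```

```text
time: 12.15
position: [0.4533, -0.364, 0.2992]
tool_rot: [3.134, 0.224, -0.001]
wrist_force: [0.1, -0.4, 0.9]
finger_gap: 0.0853
time: 13.35
position: [0.4548, -0.3621, 0.2991]
tool_rot: [-2.324, 2.114, 0.0]
wrist_force: [-0.1, 0.7, -0.1]
finger_gap: 0.0854
time: 13.45
position: [0.4545, -0.3623, 0.2992]
tool_rot: [-2.328, 2.109, 0.0]
wrist_force: [1.0, 0.3, -0.1]
finger_gap: 0.0854
t 13.45 pos [ 0.4545 -0.3623  0.2992] head -84.36 j6 0.61 F [ 1.   0.3 -0.1] gap 0.0854
tilt [ 1.e-04  3.e-04 -1.e+00] yaw first -0.007 then shift [ 0.065  0.037 -0.021]  or shift now [ 0.065  0.036 -0.021]
[ 0.51803308 -0.3549612   0.44067869]
```

View pics/w4.png

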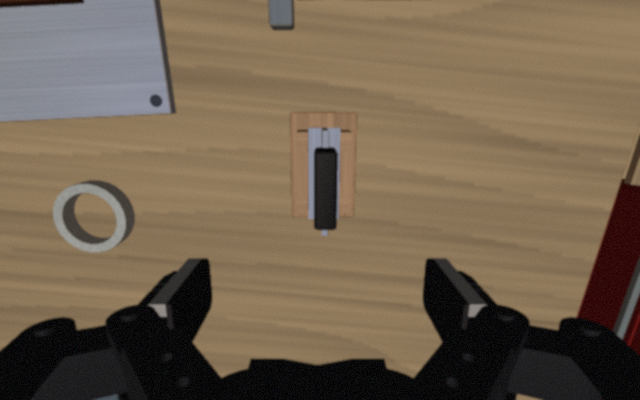

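The wrist view shows the handle at about (315–337, 148–230), on the panel and flange over the holder, nearly square to the tool.

Run:
```python
from h import *
import pickle
c=pickle.load(open("w4.pkl","rb"));f=c["frame"];a=f.astype(int)
for nm,thr in (("h45",45),("h60",60),("h75",75)):
    m=((a.max(2)<thr)).astype(np.uint8)*255; M=np.zeros_like(m);M[135:245,300:350]=m[135:245,300:350]
    cs,_=cv2.findContours(M,0,1);k=max(cs,key=cv2.contourArea)[:,0,:];print(cv2.boundingRect(k))
    P=np.array([ray(c,q,.148)[:2] for q in k],np.float32);r=cv2.minAreaRect(P);print(nm,r)
print(a[190,305:350].max(1)); print(a[140:160,326].max(1)); print(a[220:240,322].max(1))
```

```text
(315, 149, 21, 80)
h45 ((0.4541446566581726, -0.3681628406047821), (0.06838957220315933, 0.017371485009789467), 5.586304664611816)
(315, 148, 22, 81)
h60 ((0.45455989241600037, -0.36824068427085876), (0.06922443211078644, 0.017510293051600456), 5.501467704772949)
(314, 148, 23, 82)
h75 ((0.4541094899177551, -0.36827099323272705), (0.07029804587364197, 0.01845669373869896), 4.665985107421875)
[154 153 143 137 151 157 158 154 130  87  43  34  38  39  38  40  37  40
  36  38  35  36  32  35  35  33  32  36  27  22  31  70 113 134 146 151
 148 153 156 161 159 157 158 158 156]
[156 157 156 154 158 156 145 118  70  22  12  12  17  26  30  42  39  39
  38  41]
[ 34  33  39  32  33  39  29  30  41  73 111 139 144 147 140 138 135 134
 136 134]
```

```bash
python3 go.py 0.4543 -0.3682 0.115 -84.6
python3 -m jog '[[0.15,0,0.4,0.03],[0,0,0.6,0],[0,0,0.6,0],[0,0,0.6,0],[0,0,0.6,0],[0,0,0.6,0],[0,0,0.5,0],[0,0,0.4,0],[0,0,0.2,0],[0,0,0.1,0],[0,0,0,0],[0,0,0,0]]'
python3 go.py 0.4543 -0.3682 0.115 -84.6
python3 -m jog '[[0,0,0,0],[0,0,0,0],[0,0,0,0],[0,0,0,0],[0,0,0,0],[0,0,0,0],[0,0,0,0],[0,0,0,0],[0,0,0,0],[0,0,0,0],[0,0,0,0],[0,0,0,0]]' 1 60
python3 go.py 0.4543 -0.3682 0.115 -84.6
```

```text
t 13.5 pos [ 0.4543 -0.3624  0.2992] head -84.39 j6 0.61 F [ 0.1 -0.1 -0.1] gap 0.0853
tilt [ 1.e-04  3.e-04 -1.e+00] yaw first 0.024 then shift [0.147 0.015 4.605]  or shift now [0.147 0.015 4.605]
time: 14.7
position: [0.4548, -0.3691, 0.1162]
tool_rot: [2.319, -2.119, 0.002]
wrist_force: [0.2, -0.3, 0.2]
finger_gap: 0.0857
t 14.7 pos [ 0.4548 -0.3691  0.1162] head -84.83 j6 0.61 F [ 0.2 -0.3  0.2] gap 0.0857
tilt [ 9.0e-04 -1.1e-03 -1.0e+00] yaw first -0.027 then shift [-0.023  0.01   0.029]  or shift now [-0.023  0.01   0.029]
time: 15.9
position: [0.4545, -0.3689, 0.1156]
tool_rot: [2.319, -2.119, 0.001]
wrist_force: [-0.2, -1.1, 2.3]
finger_gap: 0.0191
t 15.9 pos [ 0.4545 -0.3689  0.1156] head -84.85 j6 0.61 F [-0.2 -1.1  2.3] gap 0.0191
tilt [ 4.e-04 -7.e-04 -1.e+00] yaw first -0.029 then shift [-0.018  0.003  0.014]  or shift now [-0.018  0.003  0.014]
```

```bash
python3 -m jog '[[0,0,-0.1,0],[0,0,-0.2,0],[0,0,-0.3,0],[0,0,-0.4,0],[0,0,-0.5,0],[0,0,-0.5,0],[0,0,-0.5,0],[0,0,-0.5,0],[0,0,-0.4,0],[0,0,-0.3,0],[0,0,-0.2,0],[0,0,0,0]]'
python3 go.py 0.436 0.354 0.27 -99.06
```

```text
time: 17.1
position: [0.4546, -0.3689, 0.2726]
tool_rot: [2.319, -2.119, 0.003]
wrist_force: [0.3, 0.0, -2.4]
finger_gap: 0.019
t 17.1 pos [ 0.4546 -0.3689  0.2726] head -84.85 j6 0.61 F [ 0.3  0.  -2.4] gap 0.019
tilt [ 0.0013 -0.0015 -1.    ] yaw first 1.653 then shift [-17.774   3.306   0.037]  or shift now [-18.042  -1.158   0.037]
```

```bash
python3 -m jog '[[-0.3,0,0,0],[-0.6,0,0,0],[-0.8,0,0,0],[-0.9,0.1,0,0],[-0.9,0.1,0,0],[-0.9,0.1,0,0],[-0.9,0.1,0,0],[-0.9,0.1,0,0],[-0.9,0.1,0,0],[-0.9,0.1,0,0],[-0.9,0.1,0,0],[-0.9,0.1,0,0]]'
python3 -m jog '[[-0.9,0.1,0,0],[-0.9,0,0,0],[-0.9,0,0,0],[-0.9,0,0,0],[-0.9,0,0,0],[-0.9,0,0,0],[-0.8,0,0,0],[-0.6,0,0,0],[-0.4,0,0,0.4],[-0.2,0,0,0.6],[0,0,0,0.6],[0,0,0,0]]'
python3 -m jog '[[0,0,0,0],[0,0,0,0],[0,0,0,0]]'
python3 go.py 0.35 0.354 0.27 -99.06
python3 - <<'E'
from h import *
import pickle
c=cam("wrist"); save(c,"pics/w5.png"); pickle.dump(c,open("w5.pkl","wb"));print(c["position"])
E
```

```text
time: 18.3
position: [0.3815, 0.0206, 0.2704]
tool_rot: [2.318, -2.119, -0.003]
wrist_force: [-0.1, -0.0, -1.8]
finger_gap: 0.0192
time: 19.5
position: [0.3518, 0.3131, 0.2702]
tool_rot: [2.047, -2.38, -0.001]
wrist_force: [0.3, -0.2, -2.2]
finger_gap: 0.0192
time: 19.8
position: [0.3531, 0.3128, 0.2712]
tool_rot: [2.049, -2.381, -0.0]
wrist_force: [0.2, -0.1, -2.6]
finger_gap: 0.0193
t 19.8 pos [0.3531 0.3128 0.2712] head -98.57 j6 2.21 F [ 0.2 -0.1 -2.6] gap 0.0193
tilt [-3.e-04 -1.e-04 -1.e+00] yaw first 0.057 then shift [-1.005  0.239  0.03 ]  or shift now [-1.007  0.231  0.03 ]
[0.41629166 0.30392727 0.41269276]
```

View pics/w5.png

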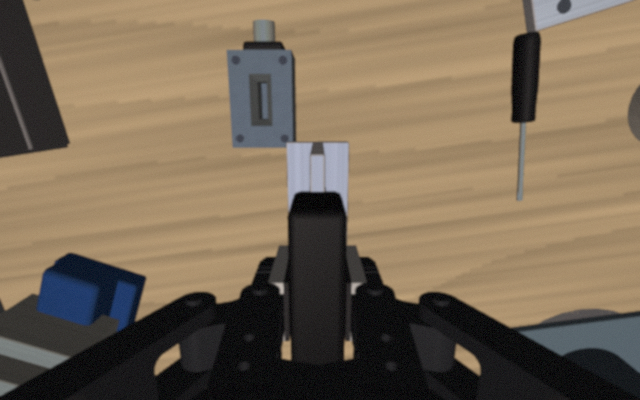

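The switch top is at (228–295, 50–147) and its flared slot at (250–271, 75–125). The held guard hangs upright, with its flange's front edge at v≈142, u 287–349.

Run:
```python
from h import *
import pickle
c=pickle.load(open("w5.pkl","rb"));f=c["frame"];a=f.astype(int)
def rect(n,m,box,z):
    x0,y0,x1,y1=box;M=np.zeros(m.shape,np.uint8);M[y0:y1,x0:x1]=m[y0:y1,x0:x1]*255
    cs,_=cv2.findContours(M,0,1);k=max(cs,key=cv2.contourArea)[:,0,:]
    r=cv2.minAreaRect(np.array([ray(c,q,z)[:2] for q in k],np.float32));print(n,cv2.boundingRect(k),np.round(r[0],4),np.round(r[1],4),r[2]);return k
print(a[100,222:302].tolist()[::6]); print(a[100,245:276].max(1)); print(a[65:135,254].max(1))
grey=(a[:,:,2]>a[:,:,0]-3)
top=grey&(a[:,:,2]>78)
rect("top",top,(215,46,292,150),.06)
rect("top2",top,(215,46,305,150),.06)
dark=~top
rect("flare",dark,(242,68,280,132),.06)
P=[ray(c,(u,142),.2216) for u in(287,349)];s=get_state();M=R.from_rotvec(s["tool_rot"]).as_matrix()
print("flange front corners in tool",[(M.T@(p-s["position"])).round(4) for p in P], [a[v,300].max() for v in range(136,148)], a[150,280:356].max(1))
```

```text
[[163, 138, 105], [157, 134, 105], [96, 105, 117], [97, 104, 117], [94, 104, 117], [67, 69, 67], [54, 53, 52], [95, 104, 117], [77, 79, 79], [96, 106, 118], [98, 107, 119], [96, 106, 118], [65, 60, 53], [168, 143, 109]]
[115 117 117 115 104  87  73  69  71  75  71  68  65  54  47  47  72  92
 110 117 119 108  96  82  76  79  89 107 116 118 115]
[115 114 114 115 115 115 116 115 100  88  80  80  77  78  74  70  67  71
  72  70  68  71  71  74  68  73  73  72  71  73  71  73  71  73  69  75
  70  71  71  71  69  72  69  70  69  74  71  70  70  70  70  70  68  72
  70  71  69  68  67  72  83 104 116 120 119 121 120 119 119 119]
top (227, 49, 65, 101) [0.4335 0.3564] [0.0592 0.0915] 80.28374481201172
top2 (227, 49, 78, 101) [0.4322 0.3502] [0.0706 0.0917] 81.37419128417969
flare (250, 75, 22, 50) [0.4338 0.356 ] [0.019  0.0449] 81.28307342529297
flange front corners in tool [array([-0.0166, -0.0473,  0.0497]), array([ 0.0165, -0.0473,  0.0497])] [np.int64(161), np.int64(159), np.int64(162), np.int64(164), np.int64(158), np.int64(140), np.int64(135), np.int64(166), np.int64(185), np.int64(192), np.int64(195), np.int64(190)] [177 175 175 174 172 172 170 173 189 192 187 188 189 190 195 195 201 200
 200 196 194 191 187 191 194 194 191 192 190 181 159 119  85  73  79  77
  77  73  78  77  78  79  83 111 157 182 191 190 193 190 191 192 194 193
 192 194 196 191 190 187 191 188 187 188 189 192 190 175 158 159 171 173
 172 172 173 176]
```

```bash
python3 go.py 0.4352 0.3555 0.155 -98.8
python3 -m jog '[[-0.2,-0.2,0,0.03],[-0.2,-0.4,0,0],[-0.2,-0.5,0,0],[-0.2,-0.5,0,0],[-0.2,-0.2,0,0],[0,0,0,0],[0,0,0,0],[0,0,0,0]]'
python3 go.py 0.4352 0.3555 0.155 -98.8
```

```text
t 19.85 pos [0.3532 0.3128 0.2713] head -98.59 j6 2.21 F [ 0.1 -0.9 -2.8] gap 0.0194
tilt [-0. -0. -1.] yaw first 0.025 then shift [-1.368 -1.862  2.907]  or shift now [-1.361 -1.867  2.907]
time: 20.65
position: [0.4297, 0.3414, 0.2713]
tool_rot: [2.043, -2.385, -0.0]
wrist_force: [0.5, 0.6, -2.4]
finger_gap: 0.0194
t 20.65 pos [0.4297 0.3414 0.2713] head -98.84 j6 2.19 F [ 0.5  0.6 -2.4] gap 0.0194
tilt [-7.e-04 -3.e-04 -1.e+00] yaw first -0.004 then shift [-0.369 -0.085  2.906]  or shift now [-0.369 -0.085  2.906]
```

```bash
python3 -m jog '[[-0.2,-0.05,0,0],[-0.17,-0.04,0.2,0],[0,0,0.5,0],[0,0,0.5,0],[0,0,0.5,0],[0,0,0.5,0],[0,0,0.4,0],[0,0,0.2,0],[0,0,0.1,0],[0,0,0,0],[0,0,0,0]]'
python3 go.py 0.4352 0.3555 0.155 -98.8
python3 - <<'E'
from h import *
import pickle
for n,b in(("scene",(360,80,460,190)),("top",(160,200,240,290))):
    c=cam(n);x0,y0,x1,y1=b;I=cv2.resize(c["frame"][y0:y1,x0:x1],(400,400*(y1-y0)//(x1-x0)),interpolation=2)
    globals()[n]=I[:400] if I.shape[0]>400 else I
h=min(scene.shape[0],top.shape[0]);cv2.imwrite("pics/z2.png",np.hstack([scene[:h],top[:h]])[:,:,::-1])
E
```

```text
time: 21.75
position: [0.4368, 0.3559, 0.156]
tool_rot: [-2.042, 2.385, -0.0]
wrist_force: [0.1, -0.0, -1.5]
finger_gap: 0.0191
t 21.75 pos [0.4368 0.3559 0.156 ] head -98.86 j6 2.21 F [ 0.1 -0.  -1.5] gap 0.0191
tilt [ 1.2e-03  7.0e-04 -1.0e+00] yaw first -0.007 then shift [0.017 0.039 0.026]  or shift now [0.017 0.039 0.026]
```

View pics/z2.png

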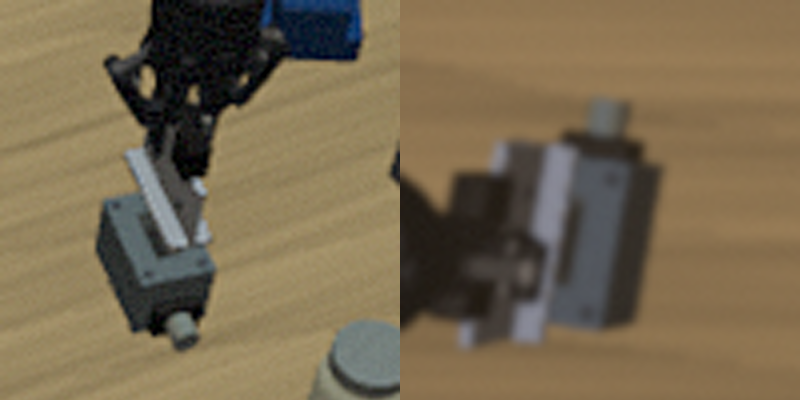

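The scene and top crops show the guard upright just above the switch, flange roughly centred over it. The top view suggests 1–3 mm of error toward +y, well inside the flare.

```bash
python3 -m jog '[[0.03,0,0.1,0],[0,0,0.1,0],[0,0,0.1,0],[0,0,0.1,0],[0,0,0.05,0],[0,0,0,0]]'
python3 go.py 0.4352 0.3555 0.1156 -98.8
python3 -m jog '[[0,0,0.05,0],[0,0,0.05,0],[0,0,0.05,0],[0,0,0,0]]'
python3 go.py 0.4352 0.3555 0.1156 -98.8
```

```text
time: 22.45
position: [0.4359, 0.3542, 0.1367]
tool_rot: [2.042, -2.386, -0.0]
wrist_force: [0.7, 0.5, -2.6]
finger_gap: 0.019
t 22.45 pos [0.4359 0.3542 0.1367] head -98.86 j6 2.21 F [ 0.7  0.5 -2.6] gap 0.019
tilt [-9.e-04 -5.e-04 -1.e+00] yaw first -0.008 then shift [-0.029  0.022  0.528]  or shift now [-0.029  0.022  0.528]
time: 22.85
position: [0.436, 0.3543, 0.131]
tool_rot: [2.043, -2.386, -0.0]
wrist_force: [1.2, 0.6, -1.8]
finger_gap: 0.019
t 22.85 pos [0.436  0.3543 0.131 ] head -98.86 j6 2.21 F [ 1.2  0.6 -1.8] gap 0.019
tilt [-5.e-04 -3.e-04 -1.e+00] yaw first -0.008 then shift [-0.027  0.024  0.384]  or shift now [-0.027  0.024  0.384]
```

No lateral force, and the tongue is already past the flare. I go on down.

```bash
python3 -m jog '[[0,0,0.05,0],[0,0,0.07,0],[0,0,0.07,0],[0,0,0.07,0],[0,0,0.05,0],[0,0,0,0]]'
python3 go.py 0.4352 0.3555 0.1156 -98.8
python3 -m jog '[[0,0,0.04,0],[0,0,0.03,0],[0,0,0.03,0],[0,0,0,0]]'
python3 go.py 0.4352 0.3555 0.1156 -98.8
```

```text
time: 23.45
position: [0.436, 0.3542, 0.1185]
tool_rot: [2.043, -2.386, -0.0]
wrist_force: [0.5, 0.0, -2.0]
finger_gap: 0.019
t 23.45 pos [0.436  0.3542 0.1185] head -98.86 j6 2.21 F [ 0.5  0.  -2. ] gap 0.019
tilt [-7.e-04 -4.e-04 -1.e+00] yaw first -0.007 then shift [-0.028  0.024  0.072]  or shift now [-0.028  0.024  0.072]
time: 23.85
position: [0.4363, 0.3544, 0.1156]
tool_rot: [-2.043, 2.386, -0.0]
wrist_force: [-1.1, -2.1, 2.8]
finger_gap: 0.0198
t 23.85 pos [0.4363 0.3544 0.1156] head -98.86 j6 2.21 F [-1.1 -2.1  2.8] gap 0.0198
tilt [ 5.e-04  2.e-04 -1.e+00] yaw first -0.007 then shift [-0.022  0.031 -0.001]  or shift now [-0.022  0.031 -0.001]
```

```bash
python3 -m jog '[[0,0,0.04,0],[0,0,0.04,0],[0,0,0.04,0],[0,0,0,0],[0,0,0,0]]'
python3 go.py 0.4352 0.3555 0.1156 -98.8
```

```text
time: 24.35
position: [0.4364, 0.3544, 0.1155]
tool_rot: [-2.042, 2.384, -0.002]
wrist_force: [-11.9, -6.8, 35.1]
finger_gap: 0.0191
t 24.35 pos [0.4364 0.3544 0.1155] head -98.83 j6 2.21 F [-11.9  -6.8  35.1] gap 0.0191
tilt [ 0.0031  0.001  -1.    ] yaw first -0.004 then shift [-0.021  0.034 -0.003]  or shift now [-0.021  0.034 -0.003]
```

Firm seat at the expected height (0.1155). I relax the press, release and retreat.

```bash
python3 -m jog '[[0,0,-0.06,0],[0,0,-0.04,0],[0,0,0,0]]'
python3 -m jog '[[0,0,0,0],[0,0,0,0],[0,0,0,0],[0,0,0,0],[0,0,0,0],[0,0,0,0],[0,0,0,0],[0,0,0,0],[0,0,0,0]]' 0
python3 -m jog '[[0,0,-0.2,0],[0,0,-0.5,0],[0,0,-0.7,0],[0,0,-0.7,0],[0,0,-0.7,0],[0,0,-0.7,0],[0,0,-0.5,0],[0,0.5,0,0],[0,0.7,0,0],[0,0.7,0,0],[0,0.4,0,0],[0,0,0,0]]'
python3 go.py 0.35 0.354 0.27 -98.8
python3 - <<'E'
from h import *
import pickle
w=cam("wrist");save(w,"pics/w6.png");pickle.dump(w,open("w6.pkl","wb"))
t=cam("top");pickle.dump(t,open("top1.pkl","wb"));s=cam("scene")
z=np.vstack([np.hstack([cv2.resize(t["frame"][140:300,150:350],(400,320)),cv2.resize(s["frame"][90:290,200:450],(400,320))]),cv2.resize(w["frame"][:,:],(400,250))@np.eye(3,dtype=np.uint8) if 0 else np.hstack([cv2.resize(w["frame"],(400,250)),cv2.resize(t["frame"][150:245,280:400],(400,250))])])
cv2.imwrite("pics/z3.png",z[:,:,::-1])
E
```

```text
time: 24.65
position: [0.4364, 0.3545, 0.1156]
tool_rot: [-2.042, 2.385, -0.001]
wrist_force: [-4.7, -2.5, 10.3]
finger_gap: 0.0192
time: 25.55
position: [0.4362, 0.3544, 0.1141]
tool_rot: [-2.043, 2.386, 0.0]
wrist_force: [-0.5, -0.2, 0.8]
finger_gap: 0.0855
time: 26.75
position: [0.3436, 0.3689, 0.2749]
tool_rot: [-2.045, 2.384, 0.0]
wrist_force: [1.0, -0.2, 0.1]
finger_gap: 0.0853
t 26.75 pos [0.3436 0.3689 0.2749] head -98.74 j6 2.32 F [ 1.  -0.2  0.1] gap 0.0853
tilt [ 6.e-04  7.e-04 -1.e+00] yaw first 0.007 then shift [ 0.345 -0.214  0.123]  or shift now [ 0.345 -0.214  0.123]
```

View pics/z3.png

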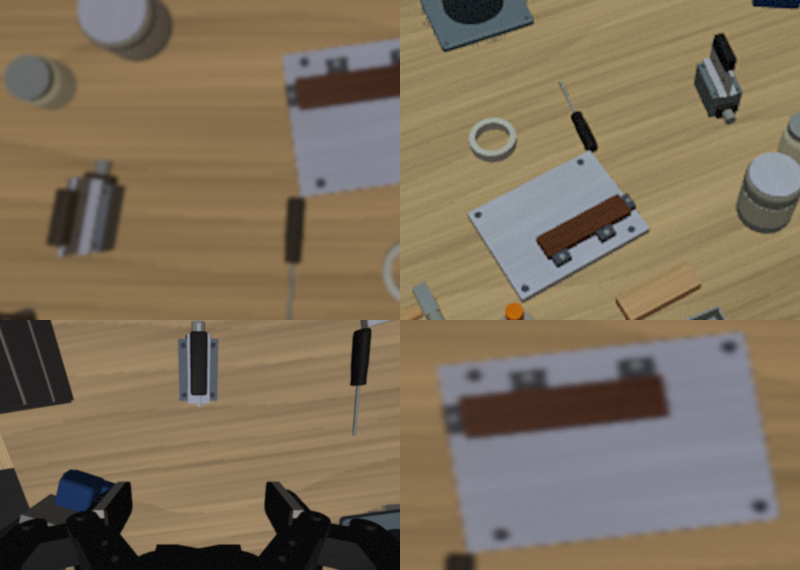

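The combined view shows the guard upright and seated on the switch, the blank against all three stops, and the other items undisturbed. I make one close look at the contact lines.

Run:
```python
from h import *
import pickle
f=pickle.load(open("w3.pkl","rb"))["frame"]
z=np.hstack([cv2.resize(f[y:y+60,x:x+40],(266,400),interpolation=0) for x,y in((340,0),(368,70),(365,170))])
cv2.imwrite("pics/z4.png",np.clip(z[:,:,::-1].astype(int)*2,0,255).astype(np.uint8))
```

```text
(no output)
```

View pics/z4.png

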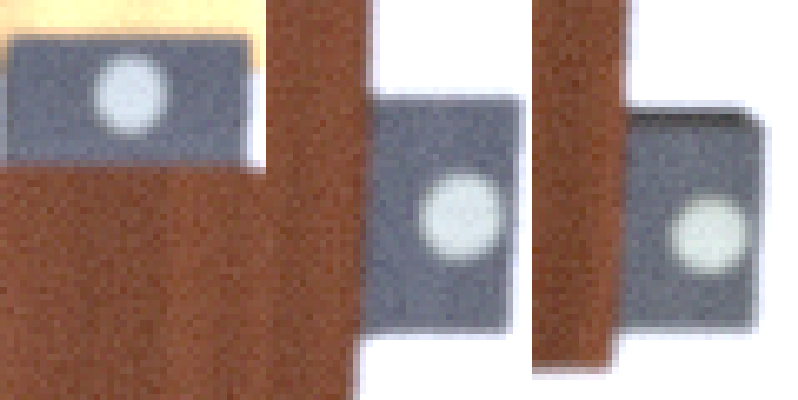

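The crop shows no gap at the end stop or at either back stop. I hand the job in.

```bash
python3 -c "
from rig import finish_job,get_state
print(get_state()['time']);print(finish_job())"
```

```text
26.9
the job is handed in; nothing more can be done
None
```

The job is done and handed in at 26.9 s of the 72 s allowed; no verdict was reported.

**Blank:** I gripped it lightly, squared it to the jig and slid it across the plate without lifting. I then pressed it against the back stops and the end stop with about 15–20 N. A close wrist picture shows no visible gap at any of the three stops. The measured centre is about 1.5 mm from the computed nest. The measured yaw is 8.7°, against 8.2–8.4° for the jig, which I put down to measurement error.

**Guard:** I lifted it from the holder, carried it upright to the switch and lowered it into the slot. It met no resistance until it seated. The seat came at tool height 0.1155 m, the height it was gripped at in the holder, and held a 35 N press. After release, the pictures show it upright and seated.

**Disagreements:** The top and wrist cameras differed by about 2 mm on the slot position, and the guard's apparent position in the wrist view was off by about 3 mm along the slot. I used a compromise between them, which the slot's flare allowed.

**Other items:** Nothing else looked disturbed in the final crops. I did not measure the other items' positions, and the paint can, glue and hammer were only partly in frame.

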